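# Clamp the V-block carriage and hold a lens tube in it

### The arm

A 6-joint arm with a two-finger parallel gripper is mounted at the origin on the work surface. World frame = base frame: x ahead of the robot, y to its left, z up, the work surface at z = 0. Lengths are in m, angles in rad, forces in N, time in s.
With the tool pointing down it reaches from about 0.3 to 0.95 m from the base axis. Payload 3.1 kg.
Tool frame: the origin (TCP) lies at the very end of the fingers, on their centre line; the grasp point (between the pads) lies 19 mm behind it; z points along the fingers, y is the line along which they close (so a half turn about z gives the same grasp; the last joint's range is limited). The gripper opens to 85 mm and grips with 20 to 120 N. Pads are 22 mm wide; open, the fingers measure 114 mm over their backs; the gripper's body (76 mm by 85 mm) begins 54 mm behind the grasp point. The pads swing forward as they close: fully open they stand 13 mm farther back than shut.
Start: joints at [1.238, 0.308, 1.634, -0, 1.2, -0.07], TCP at [0.162, 0.604, 0.231] pointing down, gripper open.
Joint ranges: [-3.06, 3.06], [-0.79, 1.96], [0.05, 2.63], [-1.19, 4.34], [0.05, 2.64], [-2.94, 2.94]. Speed limits (rad/s): [2.79, 2.79, 3.14, 3.14, 3.14, 3.14].

### API

Orientations are given as a unit quaternion [x, y, z, w].
In Python, from station import ctrl gives the robot as it stands.
- The arm moves only by the tool carry_out, never from a script. Its argument "targets" is a list of rows, each a list of 3 entries, a list of its own where there are three numbers: the shift along the tool's x, y, z each as a share of 20 cm, from -1 to 1, then the turn, a rotation vector about the tool's x, y, z each as a share of 2 rad, from -1 to 1, then the opening, from -1 (shut) to 1 (fully open). A call has 1 to 10 rows; each row is the pose to reach, as a shift and turn from the pose commanded when the call began, along the tool's axes at that moment; what a row does not reach only later rows make up. A row lasts 1/12 s, in which the tool goes at most 41.7 mm and 7.16 degrees, less where a joint would pass 70% of its speed; a pose out of reach is approached as far as the arm can. A call with a number of a shift or a turn outside -1 to 1 is refused whole. A call with a gripper value outside its range is refused whole. The fingers move at their own pace and stop on an object; "squeeze" is the grip in N (left out, the last holds). Time passes only in rows, so rows that repeat a pose let the fingers close. It gives the time, the measured TCP pose, the force, the opening and the grip force at its end, in the units of the state.
- ctrl.get_obs(): the state, without advancing time (a new reading comes with each control period).
- ctrl.snapshot(name): name is "scene" or "side" or "wrist"; returns a dict with "color" (400x640x3 uint8, blue, green, red), "K" (3x3 intrinsics, pixels), "R" (3x3) and "t" (3): a world point X has camera coordinates R X + t. Camera axes: x right, y down, z forward; pixel columns grow to the right and rows downward; lengths in m; the calibration is good to about 2 mm. A picture is of the moment at which its call begins. There is no depth.
- ctrl.hand_in(): hands the job in; it is judged then, once.
The state is a dict: "time_s": time; "joint_positions": joint angles; "joint_vel": joint speeds; "joint_efforts": joint torques, N m; "eef_pos": TCP position; "tool_rot": TCP orientation; "contact_force": force on the tool from outside, world axes, zero at the start; "torque": the same for the moment, N m; "grip_width": finger opening in m; "gripper_force": force on a finger pad.
Only numpy, scipy, OpenCV 4.12 (cv2) and the standard library are available. Lean on these libraries where they do the work, as an engineer would, in place of code of your own. Each camera call takes 0.05 s, during which the arm holds its last target. There are 200 camera calls.

### The job

On the watchmaker's bench, push the V-block carriage along its rail fully home against the end stop (towards the black collimator), then swing its clamp lever all the way round to lock it. Only then pick up the long lens tube from its wooden tray, lay it centred along both V-blocks, and finish still gripping it and pressing it down, firmly but not hard (about 20 N), so that it bears on both flanks of the V; do not let go, and leave everything else on the bench where it is.

Things in the scene. Friction and masses are not known exactly. Their poses are not given: they have to be found in the camera images.
- carriage (a joint): Travel of the dark steel carriage along the rail, m: 0.100 = fully home at the end stop, where it stops dead; starts between 0 and 0.04. Grows as the carriage moves along +y of v_seat, towards the collimator. Friction about 5 N, no spring: it stays where it is left. The carriage is 70 mm wide, 120 mm long, its top 40 mm above the bench.
- rail: Aluminium rail bolted to the bench along its own y axis; origin on the bench on its centre line. 60 mm wide to a height of 8 mm, 36 mm wide to its top at 20 mm; from y -150 to +260 mm. End stop 41 mm high; collimator at its +y end: black lying barrel, 48 mm in diameter, 104 mm high in all, its front 137 mm from the V's middle when the carriage is home.
- push_face (a point): Middle of the outer face of the upright steel push plate at the carriage's -y end (the end away from the collimator), 45 mm above the bench; the plate is 64 mm wide and spans heights of 22 to 54 mm. Push here along +y. Axes as v_seat. Bench and rail behind it are free.
- lever (a joint): Angle of the clamp lever on the carriage, rad: 0 = sticking straight out along -x of v_seat (to the robot's side), unlocked; 1.57 = lying along the rail, pointing to the collimator (+y), locked, where it stops. Starts between 0 and 0.3. Grows clockwise seen from above; friction 0.06 N m (about 1 N at the knob), stays where it is left.
- lever_knob (a point): Top centre of the lever's upright round black knob: 14 mm in diameter, 61 mm above the bench, its foot at 34 mm; free all round above the lever's flat bar (top at 41 mm). 65 mm from the lever's pivot.
- lever_hinge (a point): On the lever's vertical pivot axis, 40 mm above the bench; 50 mm to -x and 30 mm to -y of v_seat.
- v_seat (a point): Where the middle of the lens tube's axis belongs when seated: 76 mm above the bench, moves with the carriage. y runs along the rail and the V (towards the collimator), x level across it (away from the robot), z up. Two V-blocks, each 16 mm thick along y, stand centred 40 mm to either side along y: 64 mm are free between them for the fingers, down to the carriage's top 36 mm below.
- flank_near: The two 45-degree steel faces of the V on the -x side (nearer the robot), one on each V-block. Rigid steel. The V is 90 degrees; its mouth is 40 mm wide, its rim 2 mm below v_seat; blocks 60 mm wide outside. Body origin: on the bench under the carriage's middle, axes as v_seat.
- flank_far: The two 45-degree steel faces of the V on the +x side. Origin and axes as flank_near.
- tray: Light wooden tray, 240 by 130 by 6 mm, fixed; origin on the bench under its centre. Two saddles, 10 mm thick along y, 29 mm wide, at most 28 mm high, stand 30 mm to either side of its middle along y and carry the lens tube along the tray's y axis, within 8 mm of the middle.
- tube: The lens tube to seat: plain aluminium cylinder with narrow black end rings and glass ends, 32 mm in diameter, 120 mm long, 0.13 to 0.24 kg; the two ends are alike. Origin at the middle of its axis, y along its axis (x and z turn as it rolls); at the start the axis is level, 36 mm above the bench.
- loupe: Bystander: small black cone-shaped eye loupe on the tray, 34 mm wide, 30 mm high, origin under its centre.
- eyepiece: Bystander: short upright aluminium cylinder on the tray, 30 mm wide, 28 mm high, origin under its centre.
- oil_jar: Bystander: amber jar beyond the rail, 36 mm wide, 45 mm high, origin under its centre.
- watch: Bystander: brass pocket watch lying beyond the rail, 50 mm wide, 13 mm high, origin under its centre.
- screwdriver: Bystander: small screwdriver, 120 mm long, lying on the robot's side of the rail, by its -y end.
- brush: Bystander: brush, 140 mm long, lying on the robot's side of the rail, by the collimator.
- collar: Bystander: steel ring beyond the tray, 44 mm wide, 12 mm high, origin under its centre.
Not all that is in view belongs to the job. There is more than one size of the tube; the one meant has the size given above.

How it is judged:
On the way, in this order (a step that is already met when the one before it is completed fails the run):
1. the carriage is pushed fully home (value of joint carriage above 0.096 m), for 0.2 s.
2. with the carriage home, the lever is turned all the way to locked (value of joint carriage above 0.096 m and value of joint lever above 1.35 rad), for 0.2 s.
3. the tube is lifted in the gripper (contact force between the fingers and tube above 2 N and height (world z) of tube above 0.065 m), for 0.1 s.
At the end, for the whole second after the job is handed in: Carriage within 4 mm of home, lever past 1.35 rad; tube middle within 2.5 mm of the V seat sideways and in height, 12 mm along the V, axis within 0.05 rad; over 3 N on each flank of the V; still gripped (over 3 N) and at rest (all of step 2 and x of tube in the frame of v_seat between -0.0025 and 0.0025 m and y of tube in the frame of v_seat between -0.012 and 0.012 m and z of tube in the frame of v_seat between -0.0025 and 0.0025 m and angle between the y axis of tube and the y axis of v_seat, either way round below 0.05 rad and contact force between tube and flank_near above 3 N and contact force between tube and flank_far above 3 N and contact force between the fingers and tube above 3 N and linear speed of tube below 0.02 m/s); the arm keeps its last pose, push and grip.
It fails at once if the tube is taken before the lever is locked (value of joint lever below 1.3 rad and distance of tube from where it was at the start of the episode above 0.025 m).
It fails at once if the tube is pressed hard (over 60 N) on a flank (contact force between tube and flank_near above 60 N or contact force between tube and flank_far above 60 N).
It fails at once if a bystander is moved more than 25 mm (distance of any of loupe, eyepiece, oil_jar, watch, screwdriver, brush, collar from where it was at the start of the episode above 0.025 m).
It also fails if it takes over 67 s, if anything falls off the work surface, if the arm or the gripper's body presses on something with over 40 N, if the wrist force passes 120 N, or if a joint passes its speed limit or range.

## Working session

There is one attempt and no reset: what is moved stays moved. The work goes in short steps, Python scripts to look and compute and a tool call to move; the robot and the scene stay as the last step left them, time stands still between calls to the robot, and variables do not carry over. Pictures are saved under pics/ and viewed, at most 10 in all, crops included, and the job is handed in when it is done.

Besides the shell and the picture viewer there is one more tool, called after "Request:" by a JSON object that holds its "method" and its "body", one argument or row to a line. carry_out: Moves the arm, as the interface text tells. Its arguments: {"type":"object","properties":{"targets":{"type":"array","items":{"type":"array"}},"squeeze":{"type":"number"}},"required":["targets"]}

```bash
mkdir -p pics; ls
python3 - <<'E'
from station import ctrl
import cv2
o=ctrl.get_obs();print({k:o[k] for k in('time_s','eef_pos','tool_rot','grip_width','contact_force')})
for n in('scene','side'):
    s=ctrl.snapshot(n);cv2.imwrite(f'pics/{n}0.png',s['color']);print(n,s['K'].tolist() if hasattr(s['K'],'tolist') else s['K'],s['R'],s['t'])
E
```

```text
pics
{'time_s': 0.0, 'eef_pos': array([0.16211483, 0.60274082, 0.23004684]), 'tool_rot': array([ 1.31011242e-01,  9.91380217e-01, -1.12574108e-03, -2.27597564e-04]), 'grip_width': 0.08567981530488654, 'contact_force': array([ 0.36562187, -0.35422213,  0.79982953])}
scene [[423.5868282757897, 0.0, 320.12618456537115], [0.0, 423.5868282757897, 202.9658950833805], [0.0, 0.0, 1.0]] [[-0.76934483  0.63865226 -0.01522564]
 [ 0.5542421   0.65542972 -0.51305708]
 [-0.31768573 -0.40315651 -0.85821944]] [ 0.51177398 -0.21127615  1.55611345]
side [[487.51525169497313, 0.0, 312.3935651011024], [0.0, 487.51525169497313, 199.84610802673802], [0.0, 0.0, 1.0]] [[ 0.68974004 -0.7237072   0.02250698]
 [-0.39787903 -0.40480885 -0.82329951]
 [ 0.6049388   0.55890758 -0.56716079]] [-0.50367125  0.26264436  0.97242696]
```

View pics/scene0.png

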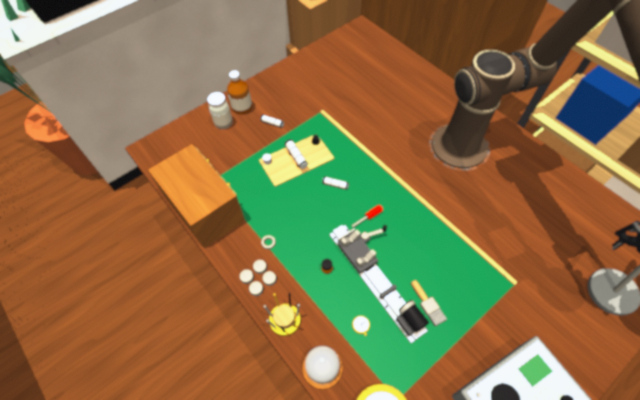

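View pics/side0.png

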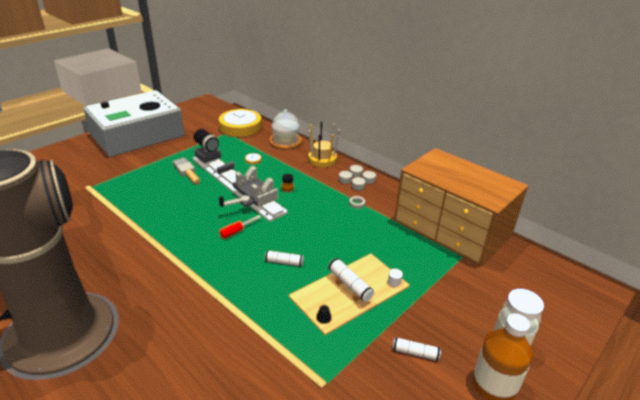

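Scene view: the tray is at (297,160) with a tube on it at (296,154), and the rail runs from (338,232) to (418,335) with the collimator at (410,318). Side view: tube on tray (351,281), rail from (280,212) to (205,140).

Tube candidates in the scene view are (296,154) on the tray, (336,183) on the mat and (271,120) on the bench. The first fits: it lies on the saddles in the tray and is the largest. I'll confirm this in an enlarged crop.

Run:
```python
import cv2,numpy as np
a=cv2.imread('pics/scene0.png');b=cv2.imread('pics/side0.png')
def cr(im,x,y,w,h,f):return cv2.resize(im[y:y+h,x:x+w],None,fx=f,fy=f,interpolation=cv2.INTER_CUBIC)
cv2.imwrite('pics/c1.png',np.hstack([cr(a,320,215,130,130,3),cr(a,230,95,130,130,3)]))
cv2.imwrite('pics/c2.png',np.hstack([cr(b,165,120,130,130,3),cr(b,285,235,130,130,3)]))
cv2.imwrite('pics/c.png',np.vstack([cv2.imread('pics/c1.png')[:300*1],cv2.imread('pics/c2.png')[:300]]))
```

```text
(no output)
```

View pics/c1.png

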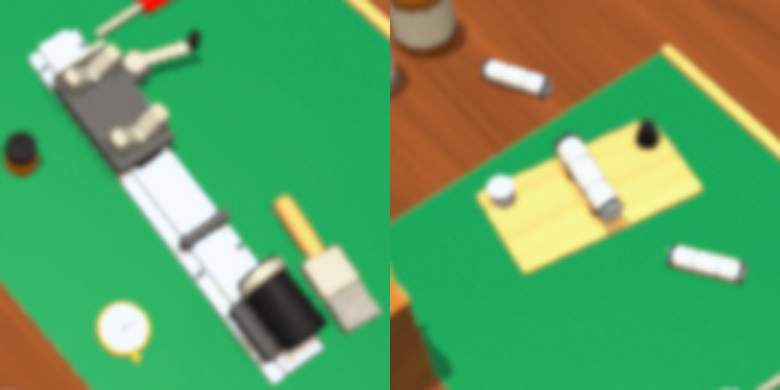

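View pics/c2.png

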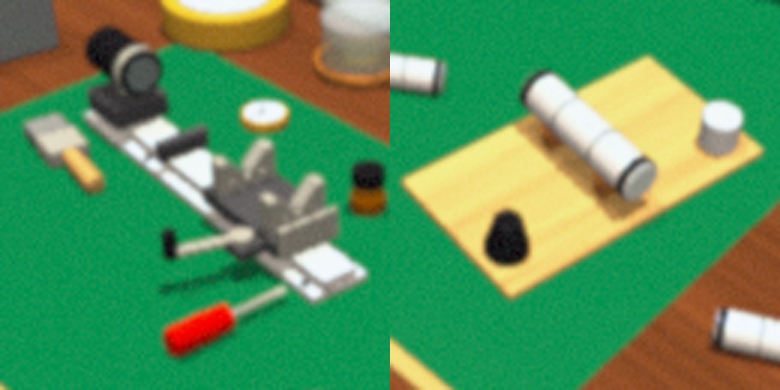

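```bash
cat > h.py <<'E'
import numpy as np,cv2
from scipy.spatial.transform import Rotation as Rn
def ray(c,p):
    d=c['R'].T@(np.linalg.inv(c['K'])@[p[0],p[1],1.]); o=-c['R'].T@c['t']; return o,d
def plane(c,p,z):
    o,d=ray(c,p); return o+d*(z-o[2])/d[2]
def tri(c1,p1,c2,p2):
    o1,d1=ray(c1,p1);o2,d2=ray(c2,p2)
    s=np.linalg.lstsq(np.c_[d1,-d2],o2-o1,rcond=None)[0]
    a,b=o1+d1*s[0],o2+d2*s[1]; return (a+b)/2,np.linalg.norm(a-b)
def proj(c,X):
    q=c['K']@(c['R']@np.asarray(X)+c['t']); return q[:2]/q[2]
E
python3 - <<'E'
from h import *; from station import ctrl
np.set_printoptions(precision=4,suppress=True)
A=ctrl.snapshot('scene');B=ctrl.snapshot('side');W=ctrl.snapshot('wrist')
A={k:np.array(A[k]) for k in A};B={k:np.array(B[k]) for k in B};W={k:np.array(W[k]) for k in W}
a1=lambda x,y:(320+x/3,215+y/3); a2=lambda x,y:(230+(x-390)/3,95+y/3)
b1=lambda x,y:(165+x/3,120+y/3); b2=lambda x,y:(285+(x-390)/3,235+y/3)
print('knob',tri(A,a1(194,36),B,b1(168,233)),plane(A,a1(194,36),.061))
for n,p in dict(nearL=(277,238),nearR=(338,207)).items(): print('plate top',n,plane(B,b1(*p),.054))
for n,p in dict(a=(30,55),b=(75,30),c=(275,383),d=(322,345)).items(): print('rail corner',n,plane(A,a1(*p),.008))
for n,p in dict(a=(318,300),b=(366,270)).items(): print('rail corner side',n,plane(B,b1(*p),.008))
for n,p in dict(a=(478,197),b=(527,274),c=(703,187),d=(648,120)).items(): print('tray corner',n,plane(A,a2(*p),.006))
for n,p in dict(a=(402,181),b=(512,297),c=(764,150),d=(648,56)).items(): print('tray corner side',n,plane(B,b2(*p),.006))
print('tube ends',plane(A,a2(569,143),.052),plane(A,a2(607,209),.052))
print('collim',plane(A,a1(270,265),.104))
print('wrist cam',-W['R'].T@W['t'],W['R'].tolist(),W['K'].tolist())
E
```

```text
knob (array([0.4709, 0.0835, 0.0573]), np.float64(0.0005998200609861954)) [0.4728 0.0845 0.061 ]
plate top nearL [0.536  0.0155 0.054 ]
plate top nearR [0.6075 0.0143 0.054 ]
rail corner a [ 0.5997 -0.0287  0.008 ]
rail corner b [ 0.5425 -0.0202  0.008 ]
rail corner c [0.6467 0.3807 0.008 ]
rail corner d [0.5871 0.3847 0.008 ]
rail corner side a [ 0.5412 -0.0299  0.008 ]
rail corner side b [ 0.6021 -0.027   0.008 ]
tray corner a [ 0.6042 -0.4165  0.006 ]
tray corner b [ 0.6251 -0.2896  0.006 ]
tray corner c [ 0.3885 -0.2529  0.006 ]
tray corner d [ 0.3729 -0.3761  0.006 ]
tray corner side a [ 0.3871 -0.2566  0.006 ]
tray corner side b [ 0.3649 -0.3847  0.006 ]
tray corner side c [ 0.6002 -0.4255  0.006 ]
tray corner side d [ 0.6233 -0.2977  0.006 ]
tube ends [ 0.4904 -0.3793  0.052 ] [ 0.516  -0.2744  0.052 ]
collim [0.603  0.3097 0.104 ]
wrist cam [0.0907 0.6227 0.3727] [[0.2595841372197331, 0.9657203269542608, -0.0005707987768351803], [0.9243989568781339, -0.24830588371633455, 0.289535415164483], [0.27946850310277577, -0.07568644673392326, -0.9571671314636163]] [[285.5686695220865, 0.0, 320.76656784781215], [0.0, 285.5686695220865, 198.99059705571833], [0.0, 0.0, 1.0]]
```

Crop check: the tray tube (588,178 in the crop, on the saddles, about 120 mm long by ray casting and the fattest) is the one meant. The others are shorter and thinner.

The rail y axis is tilted about 0.112 rad towards +x. The push face is near (0.572, 0.015) and the knob near (0.472, 0.084). Moving now.

Request:
{"method": "carry_out", "body": {
  "targets": [
    [[-0.93, -0.87, 0], [0, 0, -0.0755], -1],
    [[-0.93, -0.87, 0], [0, 0, -0.0755], -1],
    [[-0.93, -0.87, 0], [0, 0, -0.0755], -1],
    [[-0.93, -0.87, 0], [0, 0, -0.0755], -1],
    [[-0.93, -0.87, 0], [0, 0, -0.0755], -1],
    [[-0.93, -0.87, 0], [0, 0, -0.0755], -1],
    [[-0.93, -0.87, 0], [0, 0, -0.0755], -1],
    [[-0.93, -0.87, 0], [0, 0, -0.0755], -1]
  ],
  "squeeze": 30
}}

```text
time_s: 0.92
eef_pos: [0.2979, 0.3854, 0.2313]
tool_rot: [0.058, 0.998, 0.0, 0.0]
contact_force: [-0.1, 0.1, 0.1]
grip_width: 0.0002
gripper_force: 0.0
```

Request:
{"method": "carry_out", "body": {
  "targets": [
    [[-0.76, -0.97, 0], [0, 0, 0], -1],
    [[-0.76, -0.97, 0], [0, 0, 0], -1],
    [[-0.76, -0.97, 0], [0, 0, 0], -1],
    [[-0.76, -0.97, 0], [0, 0, 0], -1],
    [[-0.76, -0.97, 0], [0, 0, 0], -1],
    [[-0.76, -0.97, 0], [0, 0, 0], -1],
    [[-0.76, -0.97, 0], [0, 0, 0], -1]
  ]
}}

```text
time_s: 1.5
eef_pos: [0.4298, 0.1741, 0.2319]
tool_rot: [0.058, 0.998, -0.001, 0.002]
contact_force: [0.1, 0.3, 0.3]
grip_width: -0.0002
gripper_force: 0.0
```

Request:
{"method": "carry_out", "body": {
  "targets": [
    [[-0.76, -0.97, 0], [0, 0, 0], -1],
    [[-0.76, -0.97, 0], [0, 0, 0], -1],
    [[-0.76, -0.97, 0], [0, 0, 0], -1],
    [[-0.76, -0.97, 0], [0, 0, 0], -1],
    [[-0.76, -0.97, 0], [0, 0, 0], -1],
    [[-0.76, -0.97, 0], [0, 0, 0], -1],
    [[-0.76, -0.97, 0], [0, 0, 0], -1],
    [[-0.76, -0.97, 0], [0, 0, 0], -1]
  ]
}}

```text
time_s: 2.17
eef_pos: [0.557, -0.0321, 0.2309]
tool_rot: [0.057, 0.998, 0.001, -0.0]
contact_force: [0.3, 1.1, 0.1]
grip_width: -0.0003
gripper_force: 0.0
```

Run:
```python
from h import *; from station import ctrl
import pickle
W=ctrl.snapshot('wrist');pickle.dump(W,open('w1.pkl','wb'));cv2.imwrite('pics/w1.png',W['color'])
o=ctrl.get_obs();print(o['eef_pos'],o['tool_rot'],o['time_s'])
```

```text
[ 0.55593462 -0.03097607  0.23072448] [ 5.59404432e-02  9.98433691e-01  6.83621801e-04 -6.03462531e-04] 2.2167
```

View pics/w1.png

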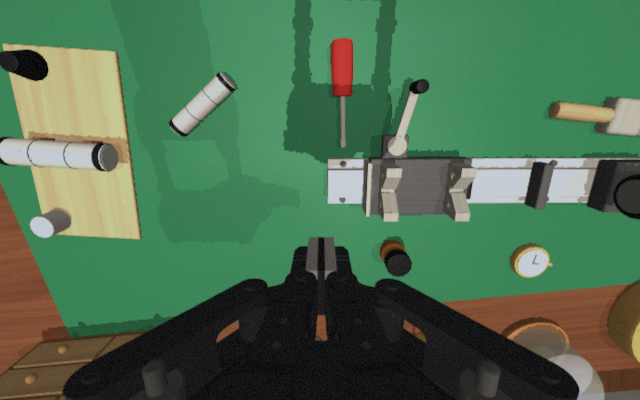

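The wrist view shows the carriage at (410,187), the plate's outer edge at x≈366 for rows 161–215, the knob at (419,87), the pivot at (398,146), the rail's end corners at (328,159) and (328,204), and the end stop at (540,185). The oil jar at (396,258) and the screwdriver at (343,95) are clear of the push path.

Run:
```python
from h import *;import pickle
np.set_printoptions(precision=4,suppress=True)
W=pickle.load(open('w1.pkl','rb'))
W={k:np.array(W[k]) for k in W}
P=dict(knob=((419,87),.061),pivot=((398,146),.041),plA=((365,161),.054),plB=((366,216),.054),rA=((328,159),.008),rB=((328,204),.008),rFar=((585,157),.008),stopA=((529,207),.041),stopB=((533,163),.041),tubeE=((108,156),.052))
r={}
for n,(p,z) in P.items(): r[n]=plane(W,p,z);print(n,r[n])
g=W['color'];hsv=cv2.cvtColor(g,cv2.COLOR_BGR2HSV)
# rail near flange edge: top-most non-green pixel per column
for cols in (range(330,358,4),range(480,526,5)):
    for c in cols:
        col=hsv[140:240,c]; ng=np.where(~((col[:,0]>60)&(col[:,0]<95)&(col[:,1]>110)))[0]
        print(c,ng.min()+140,ng.max()+140,plane(W,(c,ng.min()+139.5),.008)[:2])
```

```text
knob [0.4699 0.0796 0.061 ]
pivot [0.5301 0.0612 0.041 ]
plA [0.5407 0.0205 0.054 ]
plB [0.6065 0.0172 0.054 ]
rA [ 0.541  -0.0201  0.008 ]
rB [ 0.6013 -0.0265  0.008 ]
rFar [0.5759 0.3074 0.008 ]
stopA [0.6226 0.2185 0.041 ]
stopB [0.5678 0.2179 0.041 ]
tubeE [ 0.5027 -0.2655  0.052 ]
330 158 239 [ 0.5394 -0.0174]
334 158 203 [ 0.54   -0.0123]
338 158 203 [ 0.5406 -0.0072]
342 140 203 [ 0.5186 -0.    ]
346 143 203 [0.5229 0.0047]
350 158 203 [0.5423 0.0081]
354 156 203 [0.5404 0.0134]
480 158 203 [0.5612 0.1736]
485 157 203 [0.5607 0.1799]
490 158 203 [0.5627 0.1863]
495 158 203 [0.5634 0.1927]
500 157 203 [0.5628 0.199 ]
505 157 203 [0.5636 0.2054]
510 157 203 [0.5643 0.2117]
515 157 203 [0.565  0.2181]
520 157 203 [0.5657 0.2245]
525 157 203 [0.5665 0.2308]
```

Request:
{"method": "carry_out", "body": {
  "targets": [
    [[-0.065, 0.05, 0.5], [0, 0, 0], -1],
    [[-0.065, 0.05, 0.7], [0, 0, 0], -1],
    [[-0.065, 0.05, 0.8], [0, 0, 0], -1],
    [[-0.065, 0.05, 0.96], [0, 0, 0], -1],
    [[-0.065, 0.05, 0.96], [0, 0, 0], -1],
    [[-0.065, 0.05, 0.96], [0, 0, 0], -1],
    [[-0.065, 0.05, 0.96], [0, 0, 0], -1],
    [[-0.065, 0.05, 0.96], [0, 0, 0], -1]
  ]
}}

```text
time_s: 2.88
eef_pos: [0.571, -0.0225, 0.0411]
tool_rot: [0.055, 0.998, 0.0, 0.001]
contact_force: [1.3, -0.2, 1.0]
grip_width: -0.0003
gripper_force: 0.0
```

Request:
{"method": "carry_out", "body": {
  "targets": [
    [[0, 0.04, 0], [0, 0, 0], -1],
    [[0, 0.08, 0], [0, 0, 0], -1],
    [[0, 0.12, 0], [0, 0, 0], -1],
    [[0, 0.16, 0], [0, 0, 0], -1],
    [[0, 0.2, 0], [0, 0, 0], -1],
    [[0, 0.24, 0], [0, 0, 0], -1],
    [[0, 0.28, 0], [0, 0, 0], -1],
    [[0, 0.32, 0], [0, 0, 0], -1],
    [[0, 0.36, 0], [0, 0, 0], -1],
    [[0, 0.38, 0], [0, 0, 0], -1]
  ]
}}

```text
time_s: 3.72
eef_pos: [0.5795, 0.0517, 0.0409]
tool_rot: [0.055, 0.998, -0.001, 0.001]
contact_force: [-1.4, -6.0, 5.4]
grip_width: 0.0002
gripper_force: 2.9
```

Request:
{"method": "carry_out", "body": {
  "targets": [
    [[0, 0.02, 0], [0, 0, 0], -1],
    [[0, 0.04, 0], [0, 0, 0], -1],
    [[0, 0.06, 0], [0, 0, 0], -1],
    [[0, 0.075, 0], [0, 0, 0], -1],
    [[0, 0.09, 0], [0, 0, 0], -1],
    [[0, 0.1, 0], [0, 0, 0], -1],
    [[0, 0.11, 0], [0, 0, 0], -1],
    [[0, 0.12, 0], [0, 0, 0], -1]
  ]
}}

```text
time_s: 4.38
eef_pos: [0.582, 0.075, 0.0405]
tool_rot: [0.056, 0.998, -0.001, 0.001]
contact_force: [0.1, -4.5, 5.6]
grip_width: 0.0
gripper_force: 2.7
```

Request:
{"method": "carry_out", "body": {
  "targets": [
    [[0, 0.01, 0], [0, 0, 0], -1],
    [[0, 0.02, 0], [0, 0, 0], -1],
    [[0, 0.03, 0], [0, 0, 0], -1],
    [[0, 0.04, 0], [0, 0, 0], -1],
    [[0, 0.05, 0], [0, 0, 0], -1],
    [[0, 0.06, 0], [0, 0, 0], -1]
  ]
}}

```text
time_s: 4.88
eef_pos: [0.5832, 0.0862, 0.0404]
tool_rot: [0.055, 0.998, -0.001, 0.001]
contact_force: [0.4, -13.6, 6.7]
grip_width: -0.0001
gripper_force: 6.4
```

Request:
{"method": "carry_out", "body": {
  "targets": [
    [[0, 0.005, 0], [0, 0, 0], -1],
    [[0, 0.01, 0], [0, 0, 0], -1],
    [[0, 0.01, 0], [0, 0, 0], -1],
    [[0, 0.01, 0], [0, 0, 0], -1]
  ]
}}

```text
time_s: 5.22
eef_pos: [0.5832, 0.0862, 0.0405]
tool_rot: [0.055, 0.998, -0.003, 0.001]
contact_force: [-0.8, -12.8, 5.9]
grip_width: -0.0002
gripper_force: 6.6
```

Request:
{"method": "carry_out", "body": {
  "targets": [
    [[0, -0.1, 0], [0, 0, 0], -1],
    [[0, -0.1, -0.2], [0, 0, 0], -1],
    [[0, -0.1, -0.5], [0, 0, 0], -1],
    [[0.05, -0.1, -0.9], [0, 0, 0], -1],
    [[0.1, -0.1, -0.9], [0, 0, 0], -1],
    [[0.1, -0.1, -0.9], [0, 0, 0], -1],
    [[0.1, -0.1, -0.9], [0, 0, 0], -1],
    [[0.1, -0.1, -0.9], [0, 0, 0], -1]
  ]
}}

```text
time_s: 5.88
eef_pos: [0.5608, 0.0727, 0.2206]
tool_rot: [0.056, 0.998, 0.001, 0.001]
contact_force: [-0.4, -0.7, 0.0]
grip_width: 0.0
gripper_force: 0.0
```

Run:
```python
from h import *; from station import ctrl
import pickle
W=ctrl.snapshot('wrist');pickle.dump(W,open('w2.pkl','wb'));cv2.imwrite('pics/w2.png',cv2.resize(W['color'][40:270,240:560],None,fx=2.5,fy=2.5,interpolation=cv2.INTER_CUBIC))
o=ctrl.get_obs();print(o['eef_pos'],o['tool_rot'],o['time_s'])
```

```text
[0.55965486 0.07250152 0.21866735] [ 5.57362374e-02  9.98445407e-01  3.36031743e-04 -3.58263035e-04] 5.9333
```

View pics/w2.png

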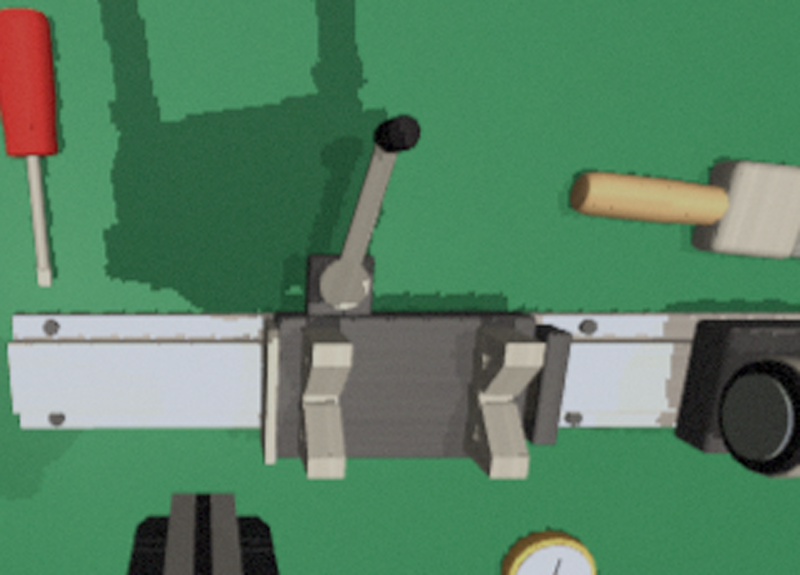

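The carriage sits against the stop: there is no gap at crop (535,380). Knob at crop (398,133), pivot at (344,285), V vertices at (324,402) and (501,402).

Run:
```python
from h import *;import pickle
np.set_printoptions(precision=4,suppress=True)
W=pickle.load(open('w2.pkl','rb'));W={k:np.array(W[k]) for k in W}
f=lambda x,y:(240+x/2.5,40+y/2.5)
for n,p,z in [('knob',(400,131),.061),('pivot',(344,285),.041),('V1',(324,402),.054),('V2',(501,402),.054),('V1 near',(332,344),.074),('V2 near',(525,344),.074),('V1 far',(327,474),.074),('V2 far',(508,474),.074),('plA',(265,315),.054),('plB',(266,463),.054),('railA',(12,314),.008),('railB',(660,314),.008),('cam front low',(682,435),.02)]:
    print(n,plane(W,f(*p),z))
print(-W['R'].T@W['t'])
```

```text
knob [0.4774 0.162  0.061 ]
pivot [0.5391 0.1403 0.041 ]
V1 [0.5889 0.1261 0.054 ]
V2 [0.5979 0.2059 0.054 ]
V1 near [0.5575 0.128  0.074 ]
V2 near [0.5665 0.2074 0.074 ]
V1 far [0.6154 0.1225 0.074 ]
V2 far [0.6243 0.2012 0.074 ]
plA [0.5462 0.1029 0.054 ]
plB [0.6156 0.0974 0.054 ]
railA [ 0.5405 -0.0198  0.008 ]
railB [0.5767 0.3034 0.008 ]
cam front low [0.6383 0.3118 0.02  ]
[0.4867 0.0811 0.3627]
```

Request:
{"method": "carry_out", "body": {
  "targets": [
    [[0.457, 0.25, 0], [0, 0, 0], -1],
    [[0.457, 0.25, 0.1], [0, 0, 0], -1],
    [[0.457, 0.25, 0.3], [0, 0, 0], -1],
    [[0.457, 0.25, 0.5], [0, 0, 0], -1],
    [[0.457, 0.25, 0.7], [0, 0, 0], -1],
    [[0.457, 0.25, 0.86], [0, 0, 0], -1],
    [[0.457, 0.25, 0.86], [0, 0, 0], -1],
    [[0.457, 0.25, 0.86], [0, 0, 0], -1],
    [[0.457, 0.25, 0.86], [0, 0, 0], -1]
  ]
}}

```text
time_s: 6.68
eef_pos: [0.4754, 0.1318, 0.0475]
tool_rot: [0.056, 0.998, 0.0, -0.0]
contact_force: [0.0, 0.1, 0.4]
grip_width: 0.0
gripper_force: 0.0
```

Request:
{"method": "carry_out", "body": {
  "targets": [
    [[0.01, 0.04, 0], [0, 0, 0], -1],
    [[0.01, 0.08, 0], [0, 0, 0], -1],
    [[0.003, 0.145, 0], [0, 0, 0], -1],
    [[-0.016, 0.206, 0], [0, 0, 0], -1],
    [[-0.047, 0.263, 0], [0, 0, 0], -1],
    [[-0.088, 0.313, 0], [0, 0, 0], -1],
    [[-0.126, 0.344, 0], [0, 0, 0], -1],
    [[-0.167, 0.37, 0], [0, 0, 0], -1],
    [[-0.197, 0.383, 0], [0, 0, 0], -1],
    [[-0.197, 0.383, 0], [0, 0, 0], -1]
  ]
}}

```text
time_s: 7.52
eef_pos: [0.5245, 0.2044, 0.0474]
tool_rot: [0.056, 0.998, 0.001, 0.001]
contact_force: [0.2, 0.2, 0.6]
grip_width: -0.0001
gripper_force: 0.0
```

Request:
{"method": "carry_out", "body": {
  "targets": [
    [[-0.01, 0.005, 0], [0, 0, 0], -1],
    [[-0.02, 0.01, 0], [0, 0, 0], -1],
    [[-0.03, 0.01, 0], [0, 0, 0], -1],
    [[-0.04, 0.01, 0], [0, 0, 0], -1],
    [[-0.05, 0.01, 0], [0, 0, 0], -1],
    [[-0.05, 0.01, 0], [0, 0, 0], -1]
  ]
}}

```text
time_s: 8.02
eef_pos: [0.5282, 0.2046, 0.0468]
tool_rot: [0.057, 0.998, -0.0, -0.005]
contact_force: [-10.1, 2.9, 6.7]
grip_width: -0.0
gripper_force: 5.2
```

Run:
```python
from h import *; from station import ctrl
import pickle
W=ctrl.snapshot('scene');S=ctrl.snapshot('side');W2=ctrl.snapshot('wrist')
r=lambda im,x,y,w,h,f:cv2.resize(im[y:y+h,x:x+w],None,fx=f,fy=f,interpolation=cv2.INTER_CUBIC)
a=r(W2['color'],220,20,200,250,2); b=r(S['color'],180,120,125,125,4)
cv2.imwrite('pics/l1.png',np.hstack([a,b]))
```

```text
(no output)
```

View pics/l1.png

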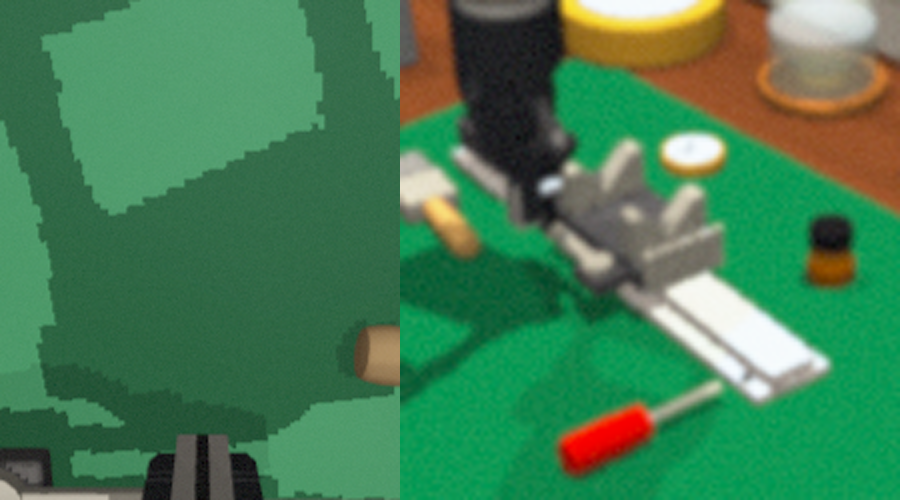

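The side crop (400,190 onwards) shows the lever lying along the rail with the finger at the knob, and the reaction is 10 N at the expected stop position. It is locked, so next is the tray.

Request:
{"method": "carry_out", "body": {
  "targets": [
    [[0.1, 0, 0], [0, 0, 0], -1],
    [[0.1, 0, -0.3], [0, 0, 0], -1],
    [[0.1, 0, -0.6], [0, 0, 0], -1],
    [[0.1, 0, -0.9], [0, 0, 0], -1],
    [[0.1, 0, -0.95], [0, 0, 0], -1],
    [[0.1, 0, -0.95], [0, 0, 0], -1],
    [[0.1, 0, -0.95], [0, 0, 0], -1],
    [[0.1, 0, -0.95], [0, 0, 0], -1]
  ]
}}

```text
time_s: 8.83
eef_pos: [0.5148, 0.2068, 0.24]
tool_rot: [0.056, 0.998, 0.001, 0.003]
contact_force: [-0.9, 0.2, -1.2]
grip_width: 0.0003
gripper_force: 0.0
```

Run:
```python
from h import *; from station import ctrl
import pickle
np.set_printoptions(precision=4,suppress=True)
W=ctrl.snapshot('wrist');cv2.imwrite('pics/x.png',W['color']);pickle.dump(W,open('w3.pkl','wb'))
o=ctrl.get_obs();print(o['eef_pos'],o['tool_rot'],o['joint_positions'],o['time_s'])
```

```text
[0.5132 0.2063 0.2377] [0.056  0.9984 0.0002 0.0007] [ 0.3036  0.1633  1.7993 -0.0001  1.1774 -1.155 ] 8.8833
```

View pics/x.png

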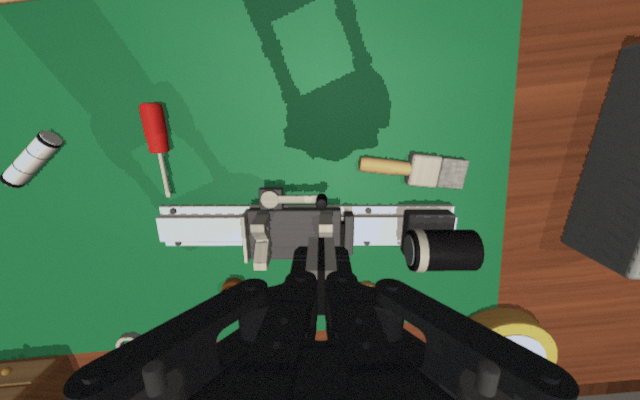

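The lever is confirmed locked, with the pivot at (270,200) and the knob at (321,200), parallel to the rail.

Request:
{"method": "carry_out", "body": {
  "targets": [
    [[-0.08, -1, 0], [0, 0, 0.41], -1],
    [[-0.08, -1, 0], [0, 0, 0.41], -1],
    [[-0.08, -1, 0], [0, 0, 0.41], -1],
    [[-0.08, -1, 0], [0, 0, 0.41], -1],
    [[-0.08, -1, 0], [0, 0, 0.41], -1],
    [[-0.08, -1, 0], [0, 0, 0.41], -1],
    [[-0.08, -1, 0], [0, 0, 0.41], -1],
    [[-0.08, -1, 0], [0, 0, 0.41], -1]
  ]
}}

```text
time_s: 9.55
eef_pos: [0.5049, 0.005, 0.2346]
tool_rot: [0.451, 0.893, -0.001, -0.002]
contact_force: [0.4, 0.3, -0.4]
grip_width: 0.0001
gripper_force: 0.0
```

Request:
{"method": "carry_out", "body": {
  "targets": [
    [[-0.81, -0.65, 0], [0, 0, 0.41], -1],
    [[-0.81, -0.65, 0], [0, 0, 0.41], -1],
    [[-0.81, -0.65, 0], [0, 0, 0.41], -1],
    [[-0.81, -0.65, 0], [0, 0, 0.41], -1],
    [[-0.81, -0.65, 0], [0, 0, 0.41], -1],
    [[-0.81, -0.65, 0], [0, 0, 0.41], -1],
    [[-0.81, -0.65, 0], [0, 0, 0.41], -1],
    [[-0.81, -0.65, 0], [0, 0, 0.41], -1]
  ]
}}

```text
time_s: 10.22
eef_pos: [0.4977, -0.2018, 0.2352]
tool_rot: [0.768, 0.64, -0.001, -0.002]
contact_force: [-0.0, 0.6, -0.6]
grip_width: -0.0002
gripper_force: 0.0
```

Request:
{"method": "carry_out", "body": {
  "targets": [
    [[-1, 0.15, 0], [0, 0, 0], -1],
    [[-1, 0.15, 0], [0, 0, 0], -1],
    [[-1, 0.15, 0], [0, 0, 0], -1],
    [[-1, 0.15, 0], [0, 0, 0], -1],
    [[-1, 0.15, 0], [0, 0, 0], -1],
    [[-1, 0.15, 0], [0, 0, 0], -1],
    [[-1, 0.15, 0], [0, 0, 0], -1],
    [[-1, 0.15, 0], [0, 0, 0], -1]
  ]
}}

```text
time_s: 10.88
eef_pos: [0.4921, -0.4022, 0.2358]
tool_rot: [0.767, 0.641, 0.0, -0.002]
contact_force: [0.1, 0.5, -1.0]
grip_width: -0.0003
gripper_force: 0.0
```

Run:
```python
from h import *; from station import ctrl
import pickle
np.set_printoptions(precision=4,suppress=True)
W=ctrl.snapshot('wrist');cv2.imwrite('pics/t1.png',W['color']);pickle.dump(W,open('w4.pkl','wb'))
o=ctrl.get_obs();print(o['eef_pos'],o['tool_rot'],o['joint_positions'],o['time_s'])
```

```text
[ 0.4923 -0.4018  0.2361] [ 0.7672  0.6414  0.0001 -0.0013] [-0.7533  0.3252  1.6012  0.0006  1.2178 -0.5753] 10.9333
```

View pics/t1.png

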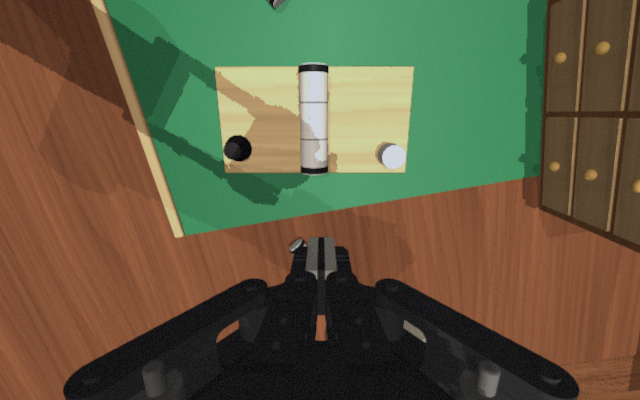

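The wrist view shows the tube square in the tray: columns 299–328, rows 64–174. The loupe is at (238,148) and the eyepiece at (393,156), both clear of the fingers.

Run:
```python
from h import *; from station import ctrl
import pickle
np.set_printoptions(precision=4,suppress=True)
W=pickle.load(open('w4.pkl','rb'));W={k:np.array(W[k]) for k in W}
hsv=cv2.cvtColor(W['color'],cv2.COLOR_BGR2HSV)
m=(hsv[:,:,1]<70)&(hsv[:,:,2]>110)
pts=[]
for r in range(78,168,6):
    c=np.where(m[r,285:345])[0]+285
    print(r,c.min(),c.max(),end=' | '); pts.append(plane(W,((c.min()+c.max())/2,r),.038)[:2])
pts=np.array(pts);print()
k=np.polyfit(pts[:,1],pts[:,0],1);print('slope dx/dy',k[0])
for u,v in((313.5,64),(313.5,174)):print('ends',plane(W,(u,v),.048),plane(W,(u,v),.036))
cen=np.array([plane(W,(313.5,v),.046)[1] for v in(65,174)]).mean();print('centre',np.polyval(k,cen),cen)
o=ctrl.get_obs();R=Rn.from_quat(o['tool_rot']).as_matrix();print(R)
for z in(.12,.02):
    t=np.array([np.polyval(k,cen),cen,z]);print('shares',R.T@(t-o['eef_pos'])/.2)
print('yaw now (tool x tilt)',np.arctan2(R[0,0],R[1,0]))
```

```text
78 285 344 | 84 285 327 | 90 285 344 | 96 285 344 | 102 285 344 | 108 288 344 | 114 300 327 | 120 300 327 | 126 300 343 | 132 301 344 | 138 301 344 | 144 301 344 | 150 301 344 | 156 301 327 | 162 301 326 | 
slope dx/dy 0.08446698116817024
ends [ 0.5058 -0.2787  0.048 ] [ 0.5058 -0.2769  0.036 ]
ends [ 0.4839 -0.395   0.048 ] [ 0.4831 -0.3974  0.036 ]
centre 0.49803957358165535 -0.3373855421220384
[[ 0.1772  0.9842 -0.0016]
 [ 0.9842 -0.1772  0.0022]
 [ 0.0019 -0.0019 -1.    ]]
shares [ 0.3208 -0.0276  0.5812]
shares [ 0.3198 -0.0267  1.0812]
yaw now (tool x tilt) 0.17810960466676456
```

Request:
{"method": "carry_out", "body": {
  "targets": [
    [[0.321, -0.044, 0], [0, 0, 0], 1],
    [[0.321, -0.044, 0.1], [0, 0, 0], 1],
    [[0.321, -0.044, 0.3], [0, 0, 0], 1],
    [[0.321, -0.044, 0.5], [0, 0, 0], 1],
    [[0.321, -0.044, 0.6], [0, 0, 0], 1],
    [[0.321, -0.044, 0.6], [0, 0, 0], 1],
    [[0.321, -0.044, 0.6], [0, 0, 0], 1],
    [[0.321, -0.044, 0.6], [0, 0, 0], 1]
  ]
}}

```text
time_s: 11.6
eef_pos: [0.4967, -0.3389, 0.1191]
tool_rot: [0.768, 0.641, 0.0, 0.001]
contact_force: [-0.4, -0.1, 0.6]
grip_width: 0.0856
gripper_force: 0.0
```

Request:
{"method": "carry_out", "body": {
  "targets": [
    [[0, 0, 0.1], [0, 0, 0], 1],
    [[0, 0, 0.2], [0, 0, 0], 1],
    [[0, 0, 0.3], [0, 0, 0], 1],
    [[0, 0, 0.4], [0, 0, 0], 1],
    [[0, 0, 0.49], [0, 0, 0], 1],
    [[0, 0, 0.49], [0, 0, 0], 1],
    [[0, 0, 0.49], [0, 0, 0], 1]
  ]
}}

```text
time_s: 12.18
eef_pos: [0.4962, -0.3395, 0.0207]
tool_rot: [0.768, 0.64, 0.0, 0.001]
contact_force: [0.7, 0.2, -0.0]
grip_width: 0.0857
gripper_force: 0.0
```

Request:
{"method": "carry_out", "body": {
  "targets": [
    [[0, 0, 0.02], [0, 0, 0], 0.3],
    [[0, 0, 0.02], [0, 0, 0], -0.2],
    [[0, 0, 0.02], [0, 0, 0], -1],
    [[0, 0, 0.02], [0, 0, 0], -1],
    [[0, 0, 0.02], [0, 0, 0], -1],
    [[0, 0, 0.02], [0, 0, 0], -1],
    [[0, 0, 0.02], [0, 0, 0], -1],
    [[0, 0, 0.02], [0, 0, 0], -1]
  ],
  "squeeze": 60
}}

```text
time_s: 12.85
eef_pos: [0.4945, -0.3392, 0.0166]
tool_rot: [0.768, 0.641, -0.001, -0.001]
contact_force: [-5.1, 1.1, 6.9]
grip_width: 0.0306
gripper_force: 58.7
```

Request:
{"method": "carry_out", "body": {
  "targets": [
    [[0, 0, -0.05], [0, 0, 0], -1],
    [[0, 0, -0.1], [0, 0, 0], -1],
    [[0, 0, -0.2], [0, 0, 0], -1],
    [[0, 0, -0.35], [0, 0, 0], -1],
    [[0, 0, -0.5], [0, 0, 0], -1],
    [[0, 0, -0.65], [0, 0, 0], -1],
    [[0, 0, -0.8], [0, 0, 0], -1],
    [[0, 0, -0.8], [0, 0, 0], -1],
    [[0, 0, -0.8], [0, 0, 0], -1]
  ]
}}

```text
time_s: 13.6
eef_pos: [0.497, -0.3402, 0.1786]
tool_rot: [0.768, 0.64, 0.001, 0.003]
contact_force: [0.3, 0.5, -2.1]
grip_width: 0.0303
gripper_force: 59.7
```

Run:
```python
from h import *; from station import ctrl
import pickle
np.set_printoptions(precision=4,suppress=True)
o=ctrl.get_obs();print(o['eef_pos'],o['tool_rot'],o['time_s'],o['grip_width'],o['torque'])
R=Rn.from_quat(o['tool_rot']).as_matrix();print(R)
S={n:ctrl.snapshot(n) for n in('side','scene','wrist')};pickle.dump(S,open('s5.pkl','wb'))
w=S['wrist']['color'];hsv=cv2.cvtColor(w,cv2.COLOR_BGR2HSV)
# black/white end visible toward camera: print bright-low-sat column extents per row above the fingers
m=((hsv[:,:,1]<60)&(hsv[:,:,2]>120))
for r in range(100,260,10):
    c=np.where(m[r,220:420])[0]+220
    if len(c)>4:print(r,c.min(),c.max(),len(c))
cv2.imwrite('pics/g1.png',w)
```

```text
[ 0.497  -0.3402  0.1786] [0.7681 0.6403 0.0008 0.0033] 13.6 0.03031120124920852 [ 0.0171 -0.0135  0.0101]
[[ 0.18    0.9836  0.0054]
 [ 0.9837 -0.18   -0.0041]
 [-0.0031  0.0061 -1.    ]]
170 286 356 71
180 285 355 71
190 287 354 68
200 287 354 68
210 287 417 68
220 288 419 87
230 289 419 85
240 288 352 41
250 289 352 64
```

Held: width 30 mm, grip 60 N, weight 2.1 N. Carrying it to the V.

Request:
{"method": "carry_out", "body": {
  "targets": [
    [[0.1, 0, 0], [0, 0, 0], -1],
    [[0.25, 0, 0], [0, 0, 0], -1],
    [[0.4, 0, 0], [0, 0, 0], -1],
    [[0.55, 0, 0], [0, 0, 0], -1],
    [[0.7, 0, 0], [0, 0, 0], -1],
    [[0.85, 0, 0], [0, 0, 0], -1],
    [[0.95, 0, 0], [0, 0, 0], -1]
  ]
}}

```text
time_s: 14.33
eef_pos: [0.5278, -0.1488, 0.1726]
tool_rot: [0.768, 0.641, -0.001, -0.003]
contact_force: [-0.1, 0.9, -2.5]
grip_width: 0.0303
gripper_force: 59.7
```

Request:
{"method": "carry_out", "body": {
  "targets": [
    [[0.15, 0, 0], [0, 0, 0], -1],
    [[0.3, 0, 0], [0, 0, 0], -1],
    [[0.45, 0, 0], [0, 0, 0], -1],
    [[0.6, 0, 0], [0, 0, 0], -1],
    [[0.75, 0, 0], [0, 0, 0], -1],
    [[0.9, 0, 0], [0, 0, 0], -1],
    [[0.95, 0, 0], [0, 0, 0], -1],
    [[0.95, 0, 0], [0, 0, 0], -1]
  ]
}}

```text
time_s: 15.0
eef_pos: [0.5624, 0.0372, 0.1731]
tool_rot: [0.767, 0.642, -0.001, -0.001]
contact_force: [-0.0, -0.5, -2.1]
grip_width: 0.0305
gripper_force: 59.6
```

Request:
{"method": "carry_out", "body": {
  "targets": [
    [[0.15, 0, 0], [0, 0, -0.01], -1],
    [[0.3, 0, 0], [0, 0, -0.02], -1],
    [[0.45, 0.0, 0], [0, 0, -0.035], -1],
    [[0.6, 0.0, 0], [0, 0, -0.035], -1],
    [[0.65, 0.01, 0], [0, 0, -0.035], -1],
    [[0.65, 0.01, 0], [0, 0, -0.035], -1],
    [[0.65, 0.01, 0], [0, 0, -0.035], -1]
  ]
}}

```text
time_s: 15.58
eef_pos: [0.5884, 0.161, 0.1741]
tool_rot: [0.745, 0.667, -0.002, -0.0]
contact_force: [-0.6, -0.5, -2.4]
grip_width: 0.0305
gripper_force: 59.6
```

Run:
```python
from h import *; from station import ctrl
np.set_printoptions(precision=4,suppress=True)
o=ctrl.get_obs();R=Rn.from_quat(o['tool_rot']).as_matrix();print(o['eef_pos'],o['time_s'],o['grip_width'],R,o['contact_force'])
t=np.array([.5917,.163,.0566]);print(R.T@(t-o['eef_pos'])/.2, np.arctan2(R[0,0],R[1,0]))
w=ctrl.snapshot('wrist');s=ctrl.snapshot('side')
r=lambda im,x,y,ww,h,f:cv2.resize(im[y:y+h,x:x+ww],None,fx=f,fy=f,interpolation=cv2.INTER_CUBIC)
cv2.imwrite('pics/v1.png',np.hstack([w['color'][:, 120:520],r(s['color'],170,80,125,125,3.2)]))
```

```text
[0.5884 0.161  0.1741] 15.5833 0.030459319879984847 [[ 0.1103  0.9939 -0.0023]
 [ 0.9939 -0.1103 -0.0019]
 [-0.0022 -0.0021 -1.    ]] [-0.5627 -0.5064 -2.3671]
[0.0132 0.0165 0.5874] 0.11055911589554153
```

View pics/v1.png

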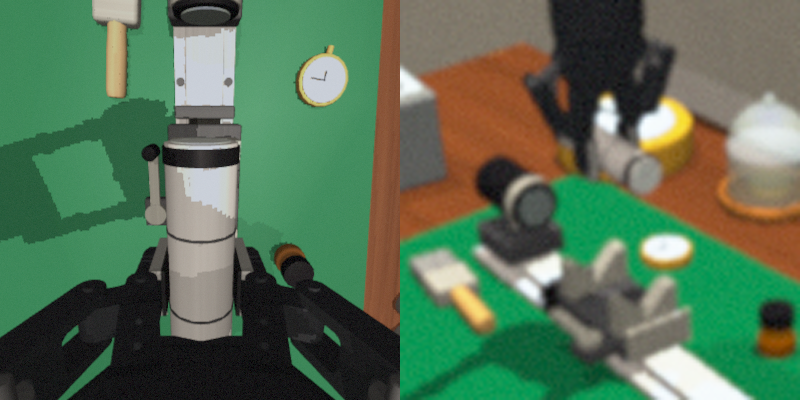

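In this view (crop offset 120 columns) the tube is square in the fingers over the V, with its front end at (202,145). The lever is locked at (150,180), parallel to the tube, and the rail flange spans columns 173–237.

Run:
```python
from h import *; from station import ctrl
np.set_printoptions(precision=4,suppress=True)
W=ctrl.snapshot('wrist');g=W['color'];hsv=cv2.cvtColor(g,cv2.COLOR_BGR2HSV)
o=ctrl.get_obs();p=o['eef_pos'];d=np.array([.112,.994]);n=np.array([.994,-.112])
def fr(X):
    q=X[:2]-np.array([.592,.1655]); return np.round([q@n,q@d],4)
green=(hsv[:,:,0]>50)&(hsv[:,:,0]<95)&(hsv[:,:,1]>90)
for r in range(40,105,10):
    row=~green[r,270:380]; c=np.where(row)[0]+270
    print(r,c.min(),c.max(),'rail mid in V frame',fr((plane(W,(c.min()-.5,r),.008)+plane(W,(c.max()+.5,r),.008))/2))
print('tube front end',fr(plane(W,(322,146),p[2]+.019+.016)),'TCP',fr(p))
row=~green[185,270:380];
for r in (175,190,200):
    a=hsv[r,280:365,2];print(r,a[::4])
```

```text
40 293 355 rail mid in V frame [-0.0005  0.1356]
50 293 355 rail mid in V frame [-0.0005  0.1269]
60 294 354 rail mid in V frame [-0.0005  0.118 ]
70 294 354 rail mid in V frame [-0.0004  0.109 ]
80 294 354 rail mid in V frame [-0.0004  0.0998]
90 294 353 rail mid in V frame [-0.0009  0.0904]
100 295 353 rail mid in V frame [-0.0003  0.0808]
tube front end [-0.0028  0.0568] TCP [-0.0029 -0.0055]
175 [ 82  81 139 153 165 189 209 196 211 216 217 217 216 217 216 210 209 205
 198 151 149 155]
190 [ 74  83 138 153 165 171 170 208 212 217 218 216 217 217 217 209 209 203
 196 123 152 154]
200 [ 78  66 136 151 163 171 172 185 193 190 217 218 217 217 217 209 208 200
 194 119 152 153]
```

Request:
{"method": "carry_out", "body": {
  "targets": [
    [[0.016, 0.012, 0.1], [0, 0, 0], -1],
    [[0.016, 0.012, 0.2], [0, 0, 0], -1],
    [[0.016, 0.012, 0.3], [0, 0, 0], -1],
    [[0.016, 0.012, 0.4], [0, 0, 0], -1],
    [[0.016, 0.012, 0.48], [0, 0, 0], -1],
    [[0.016, 0.012, 0.53], [0, 0, 0], -1],
    [[0.016, 0.012, 0.53], [0, 0, 0], -1],
    [[0.016, 0.012, 0.53], [0, 0, 0], -1],
    [[0.016, 0.012, 0.53], [0, 0, 0], -1]
  ]
}}

```text
time_s: 16.48
eef_pos: [0.5929, 0.1649, 0.0705]
tool_rot: [0.745, 0.667, 0.001, 0.001]
contact_force: [0.3, 0.2, -2.3]
grip_width: 0.0303
gripper_force: 59.6
```

Request:
{"method": "carry_out", "body": {
  "targets": [
    [[0, 0, 0.01], [0, 0, 0], -1],
    [[0, 0, 0.02], [0, 0, 0], -1],
    [[0, 0, 0.03], [0, 0, 0], -1],
    [[0, 0, 0.04], [0, 0, 0], -1],
    [[0, 0, 0.05], [0, 0, 0], -1],
    [[0, 0, 0.055], [0, 0, 0], -1],
    [[0, 0, 0.055], [0, 0, 0], -1],
    [[0, 0, 0.055], [0, 0, 0], -1]
  ]
}}

```text
time_s: 17.15
eef_pos: [0.5916, 0.1653, 0.0581]
tool_rot: [0.745, 0.667, -0.0, -0.0]
contact_force: [-1.0, 0.6, -2.2]
grip_width: 0.0299
gripper_force: 59.6
```

Request:
{"method": "carry_out", "body": {
  "targets": [
    [[0, 0, 0.004], [0, 0, 0], -1],
    [[0, 0, 0.008], [0, 0, 0], -1],
    [[0, 0, 0.01], [0, 0, 0], -1],
    [[0, 0, 0.01], [0, 0, 0], -1],
    [[0, 0, 0.01], [0, 0, 0], -1]
  ]
}}

```text
time_s: 17.57
eef_pos: [0.592, 0.1653, 0.0568]
tool_rot: [0.745, 0.667, 0.0, 0.0]
contact_force: [-0.9, -0.2, 1.9]
grip_width: 0.0303
gripper_force: 60.0
```

Request:
{"method": "carry_out", "body": {
  "targets": [
    [[0, 0, 0.005], [0, 0, 0], -1],
    [[0, 0, 0.005], [0, 0, 0], -1],
    [[0, 0, 0.005], [0, 0, 0], -1],
    [[0, 0, 0.005], [0, 0, 0], -1]
  ]
}}

```text
time_s: 17.9
eef_pos: [0.592, 0.1653, 0.0567]
tool_rot: [0.745, 0.667, 0.0, 0.0]
contact_force: [-2.4, -0.5, 7.4]
grip_width: 0.0306
gripper_force: 60.7
```

Request:
{"method": "carry_out", "body": {
  "targets": [
    [[0, -0.003, 0.005], [0, 0, 0], -1],
    [[0, -0.003, 0.01], [0, 0, 0], -1],
    [[0, -0.003, 0.01], [0, 0, 0], -1],
    [[0, -0.003, 0.01], [0, 0, 0], -1],
    [[0, -0.003, 0.01], [0, 0, 0], -1]
  ]
}}

```text
time_s: 18.32
eef_pos: [0.592, 0.1653, 0.0566]
tool_rot: [0.745, 0.667, 0.0, 0.0]
contact_force: [-6.0, -1.5, 14.2]
grip_width: 0.0307
gripper_force: 61.5
```

Request:
{"method": "carry_out", "body": {
  "targets": [
    [[0, -0.003, 0.002], [0, 0, 0], -1],
    [[0, -0.006, 0.005], [0, 0, 0], -1],
    [[0, -0.006, 0.005], [0, 0, 0], -1],
    [[0, -0.006, 0.005], [0, 0, 0], -1],
    [[0, -0.006, 0.005], [0, 0, 0], -1]
  ]
}}

```text
time_s: 18.73
eef_pos: [0.592, 0.1654, 0.0565]
tool_rot: [0.745, 0.667, 0.001, 0.001]
contact_force: [-5.8, -3.1, 16.7]
grip_width: 0.0303
gripper_force: 61.6
```

Request:
{"method": "carry_out", "body": {
  "targets": [
    [[0, -0.004, 0], [0, 0, 0], -1],
    [[0, -0.008, 0], [0, 0, 0], -1],
    [[0, -0.008, 0], [0, 0, 0], -1],
    [[0, -0.008, 0], [0, 0, 0], -1],
    [[0, -0.008, 0], [0, 0, 0], -1],
    [[0, -0.008, 0], [0, 0, 0], -1]
  ]
}}

```text
time_s: 19.23
eef_pos: [0.592, 0.1654, 0.0566]
tool_rot: [0.745, 0.667, 0.003, 0.002]
contact_force: [-2.5, -3.1, 15.5]
grip_width: 0.0305
gripper_force: 61.2
```

Run:
```python
from h import *; from station import ctrl
np.set_printoptions(precision=4,suppress=True)
W=ctrl.snapshot('wrist');cv2.imwrite('pics/f.png',W['color']);o=ctrl.get_obs()
for k in('eef_pos','tool_rot','contact_force','torque','grip_width','gripper_force','joint_vel','time_s'):print(k,o[k])
```

```text
eef_pos [0.592  0.1654 0.0566]
tool_rot [0.7451 0.6669 0.0025 0.0024]
contact_force [-1.9581 -3.0962 14.8651]
torque [-0.5442  0.3414 -0.0852]
grip_width 0.03008072207279326
gripper_force 61.17682456970215
joint_vel [ 0.0007 -0.     -0.0007 -0.0025  0.0009  0.0025]
time_s 19.2833
```

The load is balanced: about 17 N on the V, seat height 76 mm, at rest, and still gripped at 61 N. Handing in.

```bash
python3 -c "
from station import ctrl
print(ctrl.hand_in())"
```

```text
the job is handed in; nothing more can be done
None
```

I handed the job in at about 19 s: carriage home, lever locked, and the lens tube seated in the V, still gripped at about 61 N and pressed down with about 17 N (estimated from the wrist force); the hand-in returned no verdict.

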